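Dose a drop of etchant onto a mounted specimen with the clamped pipette

ROBOT

A 7-joint arm with a two-finger parallel gripper is mounted at the origin on the work surface. World frame = base frame: x ahead of the robot, y to its left, z up, the work surface at z = 0. Lengths are in m, angles in rad, forces in N, time in s.
With the tool pointing down it reaches from about 0.4 to 0.85 m from the base axis. Payload 4.5 kg.
Tool frame: the origin (TCP) lies midway between the tips of the shut fingers; the grasp point (between the pads) lies 19 mm behind it; z points along the fingers, y is the line along which they close (so a half turn about z gives the same grasp; the last joint's range is limited). The gripper opens to 88 mm and grips with 3 to 60 N. Pads are 18 mm wide; open, the fingers measure 123 mm over their backs; the gripper's body (75 mm by 187 mm) begins 45 mm behind the grasp point.
Start: joints at [1.347, 0.689, -0.195, 1.565, 0.157, 0.902, -0.215], TCP at [0.159, -0.604, 0.239] pointing down, gripper open.
Joint ranges: [-3.01, 3.01], [-0.46, 2.08], [-1.47, 1.51], [0.13, 2.56], [-1, 4.14], [0.04, 2.09], [-2.66, 2.66]. Speed limits (rad/s): [2.57, 2.57, 3.14, 3.14, 3.14, 3.14, 3.14].

INTERFACE

Orientations are given as a unit quaternion [x, y, z, w].
In Python, from plant import r gives the robot as it stands. The module is installed in compiled form; this text tells all that it offers.
- The arm moves only by the tool step_arm, never from a script. Its argument "series" is a list of rows, each a list of 7 numbers: the shift along the world's x, y, z in mm, then the turn, a rotation vector about the world's x, y, z in rad, then the closure, from 0 (fully open) to 1 (shut). A call has 1 to 20 rows; each row shifts and turns the commanded pose from where the row before left it; what a row does not reach is not made up. A row lasts 1/10 s, in which the tool goes at most 50 mm and 8.59 degrees, less where a joint would pass 70% of its speed; a pose out of reach is approached as far as the arm can. A call is refused whole if a number of a shift passes 50 or a number of a turn 0.15, either way. A call with a gripper value outside its range is refused whole. The fingers move at their own pace and stop on an object; "force" is the grip in N (left out, the last holds). Time passes only in rows, so rows that do not move let the fingers close. It gives the time, the measured TCP pose, the force, the opening and the grip force at its end, in the units of the state.
- r.get_state(): the state, without advancing time (a new reading comes with each control period).
- r.snapshot(name): name is "scene" or "top" or "wrist"; returns (picture, depth): 400x640x3 uint8, blue, green, red; 400x640 float32, m along the optical axis (not along the pixel's ray), 0 where there is no reading.
- r.get_calibration(name): a dict with "intrinsics" (3x3 intrinsics, pixels), "pose" (4x4, takes a point from camera to world coordinates). Camera axes: x right, y up, looking along -z (the intrinsics and any distortion apply to the point x, -y, -z); pixel columns grow to the right and rows downward; lengths in m; the calibration is good to about 2 mm. The wrist camera is an equidistant fisheye: a pixel r from the principal point sees the ray r / f radians off the axis. A picture is of the moment at which its call begins: read the wrist's pose just before it. get_calibration takes no time and is no camera call; for the wrist camera it gives the pose at the moment of the call.
- r.finish_job(): hands the job in; it is judged then, once.
The state is a dict: "clock": time; "q": joint angles; "qd": joint speeds; "joint_torque": joint torques, N m; "tool_pos": TCP position; "eef_rot": TCP orientation; "contact_force": force on the tool from outside, world axes, zero at the start; "moment": the same for the moment, N m; "opening": opening from 0.0 (shut) to 1.0 (fully open); "finger_force": force on a finger pad.
Only numpy, scipy, OpenCV 4.12 (cv2) and the standard library are available. Lean on these libraries where they do the work, as an engineer would, in place of code of your own. Each camera call takes 0.05 s, during which the arm holds its last target. There are 200 camera calls.

TASK

Lay the specimen holder flat in the slideway of the dosing stand and slide it fully home against the end stop, so that the specimen sits under the pipette tip, and let go of it. Then work the pipette as a careful technician does: with a finger on the plunger knob press gently to the first stop and pause there for about a second, press on through until it sits firmly on the second stop, easing onto it without forcing it, hold it there a moment, and let the plunger rise slowly under your finger all the way up. Keep the holder and specimen off the pipette tip, and leave the other things on the bench where they are.

Things in the scene. Friction and masses are not known exactly. Their poses are not given: they have to be found in the camera images.
- holder_grip (a point): Centre line of the upright grip of the loose specimen holder, 30 mm above the holder's underside. The grip is a steel block 28 (x) by 12 (y) mm, its top 50 mm above the underside; it stands on the rear part of the holder's plate, whose rear end is 17 mm behind this point. Axes: the holder's, x forward to the specimen, z up. The holder lies flat, left or right of the stand.
- specimen (a point): Centre of the specimen's top on the holder, 91 mm ahead (+x) of holder_grip, 17 mm above the underside: a black round resin mount, 30 mm across, with a metal square in it, in a 36 mm collar. The holder's plate is aluminium, 130 long (x), 40 wide, 5 thick, 0.14 to 0.28 kg; its front end is 22 mm ahead of this point. Axes as holder_grip.
- stand: The fixed dosing stand: dark steel base 124 wide, 8 mm thick, thin column 240 mm tall at x = +85 mm, white pipette clamped upright, point down. Origin on the bench top under the pipette's axis; x is the direction in which the holder slides in, z up. Base from x = -150 to +110 mm. Clamp and handle reach 20 mm from the axis in -x, 35 mm in y (clamp at 200 mm height).
- slideway_floor (a point): Middle of the slideway's floor, on its centre line, 8 mm above the bench, 46.5 mm on the -x side of the pipette's axis; axes are the stand's. Two steel rails along x leave 43 mm between them, with sloping lips up to 17 mm above the bench. They run straight from 68 mm behind to 68 mm ahead of this point; behind that (-x) the mouth flares out for 35 mm.
- home_stop (a point): Middle of the end stop's face at the slideway's +x end, 22 mm past the pipette's axis. With the holder's front end on it the specimen is under the tip and holder_grip is 91 mm on the -x side of the pipette's axis, 38 mm above the bench. The holder can be laid between the rails some 45 mm short of home (nothing is above it there) and slid in.
- tip: The clear disposable pipette tip on the pipette's lower end, 54 mm long. Origin at its lower end, on the pipette's axis, 33 mm above the bench; a specimen sliding in passes about 8 mm below it.
- tip_end (a point): The lower end of the pipette tip, the point under which the specimen must sit (33 mm above the bench).
- handle_top (a point): Centre of the handle's top face (31 mm across), on the pipette's axis, 262 mm above the bench. The plunger knob, a flat white cap 19 mm across, is above it on the same axis, its top at rest 34 to 46 mm higher, by the volume wound on. Past the first stop a stiffer spring yields from 9 to 12 N for some 3 to 7 mm, then the hard second stop: firmly on it at 13 N and up; over 22 N spoils the pipette.
- plunger (a joint): Measuring stroke of the plunger knob, m: 0 at rest (up), growing as it is pressed, about 0.012 at the first stop, where this value stays while the knob is pushed on. Weak return spring: 2 N to start it, 3.5 N just before the first stop. Resting on the first stop, the push can rise to 9 N before the knob gives way further. Let go suddenly, the plunger snaps up.
- objective: Bystander: black microscope objective with a bright nose, 35 mm across, 48 tall, standing loose at the left or right of the stand, in the place where the holder is not. Origin under its centre.
- short_objective: Bystander: shorter, wider objective, 38 mm across, 34 tall, standing beside the stand's base on its +y side. Origin under its centre.
- spare_mount: Bystander: loose black resin mount without holder, 30 mm across, 16 tall, beside the stand's base on its -y side. Origin under its centre.
- tweezers: Bystander: steel tweezers, 120 mm long, 4 thick, lying at the far right of the bench. Origin under their middle, x along them.
- dish: Bystander: covered glass dish, 90 mm across, 16 tall. Origin under its centre.
- reagent_bottle: Bystander: amber bottle, 58 mm across, 125 tall. Origin under its centre.
There are look-alikes about, which are no part of the job. What is shaped like the part that bears holder_grip but green or yellow is not meant.

How it is judged:
By the outcome, as a careful person would: the job done as asked, in the order asked, and still so for the second after the job is handed in, with the robot touching nothing.
It also fails if it takes over 61 s, if anything falls off the work surface, if the arm or the gripper's body presses on something with over 40 N, if the wrist force passes 120 N, or if a joint passes its speed limit or range.

## Working session

There is one attempt and no reset: what is moved stays moved. The work goes in short steps, Python scripts to look and compute and a tool call to move; the robot and the scene stay as the last step left them, time stands still between calls to the robot, and variables do not carry over. Pictures are saved under pics/ and viewed, at most 14 in all, crops included, and the job is handed in when it is done.

Besides the shell and the picture viewer there is one more tool, called by a JSON object that holds its "name" and its "arguments", one argument or row to a line. step_arm: Moves the arm, as the interface text tells. Its arguments: {"type":"object","properties":{"series":{"type":"array"},"force":{"type":"number"}},"required":["series"]}

```bash
mkdir -p pics && cat > h.py <<'E'
import numpy as np, cv2
from plant import r
def grab(name,fn=None):
    c=r.get_calibration(name); im,d=r.snapshot(name)
    if fn: cv2.imwrite('pics/'+fn,im); np.savez('pics/'+fn[:-4]+'.npz',im=im,d=d,K=c['intrinsics'],P=c['pose'])
    return im,d,np.array(c['intrinsics']),np.array(c['pose'])
def cloud(d,K,P):  # pinhole cameras: HxWx3 world points
    v,u=np.mgrid[:d.shape[0],:d.shape[1]]
    p=np.stack([(u-K[0,2])/K[0,0]*d,-(v-K[1,2])/K[1,1]*d,-d],-1)
    return p@P[:3,:3].T+P[:3,3]
def ray(u,v,K,P,z):
    p=P[:3,:3]@np.array([(u-K[0,2])/K[0,0],-(v-K[1,2])/K[1,1],-1]); return P[:3,3]+p*(z-P[2,3])/p[2]
E
python3 - <<'E'
from h import *
for n in('top','scene'):
    im,d,K,P=grab(n,n+'1.png'); c=r.get_calibration(n); print(n,c.keys(),K.round(1).tolist(),P.round(3).tolist())
s=r.get_state(); print({k:np.round(v,3) for k,v in s.items()})
E
```

```text
top dict_keys(['intrinsics', 'pose']) [[380.8, 0.0, 318.4], [0.0, 380.8, 205.2], [0.0, 0.0, 1.0]] [[0.11, 0.973, -0.203, 0.288], [-0.994, 0.109, -0.018, 0.009], [0.004, 0.204, 0.979, 1.4], [0.0, 0.0, 0.0, 1.0]]
scene dict_keys(['intrinsics', 'pose']) [[379.5, 0.0, 325.0], [0.0, 379.5, 197.4], [0.0, 0.0, 1.0]] [[0.255, -0.681, 0.687, 1.262], [0.967, 0.186, -0.174, -0.183], [-0.009, 0.708, 0.706, 0.919], [0.0, 0.0, 0.0, 1.0]]
{'clock': np.float64(0.1), 'q': array([ 1.347,  0.69 , -0.194,  1.566,  0.157,  0.903, -0.215]), 'qd': array([ 0.002,  0.001,  0.   , -0.003, -0.002, -0.002,  0.001]), 'joint_torque': array([-2.0000e-03, -5.2850e+01, -1.2710e+00, -1.5384e+01, -5.3000e-02,
        2.0000e-03,  0.0000e+00]), 'tool_pos': array([ 0.159, -0.604,  0.238]), 'eef_rot': array([ 0.992,  0.129, -0.   , -0.001]), 'contact_force': array([ 0.251,  0.489, -0.041]), 'moment': array([ 0.044,  0.021, -0.031]), 'finger_force': np.float64(0.0), 'opening': np.float64(1.002)}
```

View pics/top1.png

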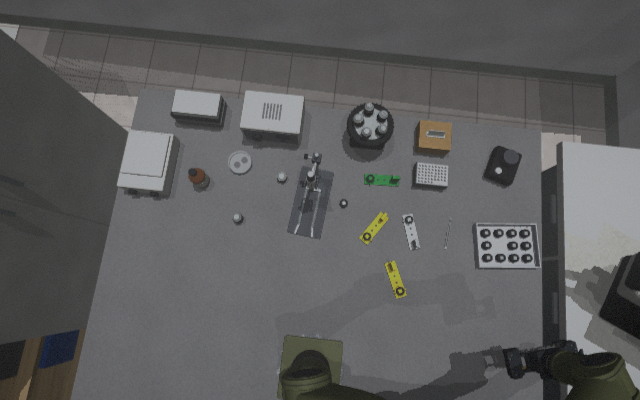

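View pics/scene1.png

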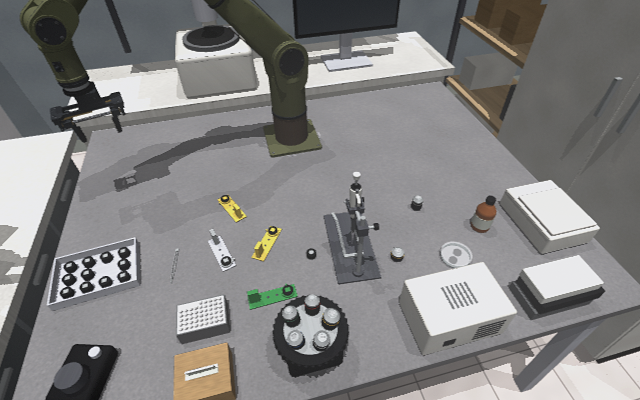

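The holder is the bare aluminium one at about (411,232) in the top view, and the stand is at about (312,200). Yellow look-alikes are at (374,228) and (396,280), a green one at (382,180), and the objective at (238,218). Next I'll zoom in on both areas and measure.

```bash
python3 - <<'E'
from h import *
a=np.load('pics/top1.npz'); im,d,K,P=a['im'],a['d'],a['K'],a['P']
b=np.load('pics/scene1.npz')
c1=cv2.resize(im[140:260,280:440],None,fx=5,fy=5,interpolation=cv2.INTER_CUBIC)
cv2.imwrite('pics/c1.png',c1)
c2=cv2.resize(b['im'][160:290,190:390],None,fx=4,fy=4,interpolation=cv2.INTER_CUBIC)
cv2.imwrite('pics/c2.png',c2)
W=cloud(d,K,P)
print('bench z',np.median(W[300:330,200:260,2]))
m=np.zeros(d.shape,bool); m[205:255,398:425]=1
hsv=cv2.cvtColor(im,cv2.COLOR_BGR2HSV)
print(np.unique(hsv[230:240,430:440,2]), hsv[220:245:3,411])
g=m&(hsv[...,2]>120)|(m&(W[...,2]>0.012))
n,l,st,ce=cv2.connectedComponentsWithStats(g.astype(np.uint8)); i=1+np.argmax(st[1:,4]); g=l==i
print('holder',st[i]); pts=W[g]; print('z range',np.percentile(pts[:,2],[0,5,50,95,100]).round(4))
cs=cv2.findContours(g.astype(np.uint8),0,1)[0][0]; rect=cv2.minAreaRect(cs); print(rect)
bx=cv2.boxPoints(rect); B=np.array([ray(u,v,K,P,.005) for u,v in bx]); print(B.round(4), np.linalg.norm(np.diff(B,axis=0),axis=1))
t=pts[pts[:,2]>.035]; print('grip top',len(t),t.mean(0).round(4) if len(t) else '')
# stand base: dark, height
Wb=W[160:245,280:340]; hv=hsv[160:245,280:340]
for lo,hi in((.24,.4),(.19,.24),(.10,.19)):
    k=(Wb[...,2]>lo)&(Wb[...,2]<hi); print(lo,k.sum(),Wb[k].mean(0).round(4) if k.any() else '',Wb[k].max(0).round(3) if k.any() else '')
k=(hsv[...,2]<75); k[:160]=0;k[245:]=0;k[:,:280]=0;k[:,340:]=0
cs=max(cv2.findContours(k.astype(np.uint8),0,1)[0],key=cv2.contourArea); rect=cv2.minAreaRect(cs); bx=cv2.boxPoints(rect); print('base',rect)
B=np.array([ray(u,v,K,P,.008) for u,v in bx]); print(bx.round(1).tolist(),B.round(4).tolist(), np.linalg.norm(np.diff(B,axis=0),axis=1).round(4))
E
```

```text
bench z 0.00022851821365599267
[107 108 109 110 111 112 113 114 115] [[ 90   8  94]
 [108  13 100]
 [105   9 167]
 [107  11 157]
 [105   9 168]
 [114  10 123]
 [108   8 168]
 [108   9 145]
 [108  12 108]]
holder [402 213  19  37 353]
z range [-4.3000e-03  1.0000e-03  7.9000e-03  5.0400e-02  1.4005e+00]
((410.7803039550781, 230.81640625), (36.302734375, 10.650328636169434), 76.75948333740234)
[[ 0.5768 -0.2765  0.005 ]
 [ 0.5903 -0.3144  0.005 ]
 [ 0.462  -0.3527  0.005 ]
 [ 0.4489 -0.3155  0.005 ]] [0.04024392 0.13387433 0.03947806]
grip top 36 [ 0.4653 -0.3178  0.0863]
0.24 120 [0.6073 0.0629 0.2726] [0.65  0.079 0.309]
0.19 156 [0.6281 0.0594 0.2089] [0.685 0.092 0.238]
0.1 28 [0.6338 0.059  0.138 ] [0.692 0.072 0.189]
base ((308.38031005859375, 185.88360595703125), (18.55218505859375, 55.71381759643555), 13.240518569946289)
[[293.0, 210.89999389648438], [305.70001220703125, 156.60000610351562], [323.79998779296875, 160.89999389648438], [311.0, 215.10000610351562]] [[0.5444, 0.1266, 0.008], [0.7601, 0.1042, 0.008], [0.7509, 0.0336, 0.008], [0.5359, 0.058, 0.008]] [0.2168 0.0713 0.2163]
```

View pics/c1.png

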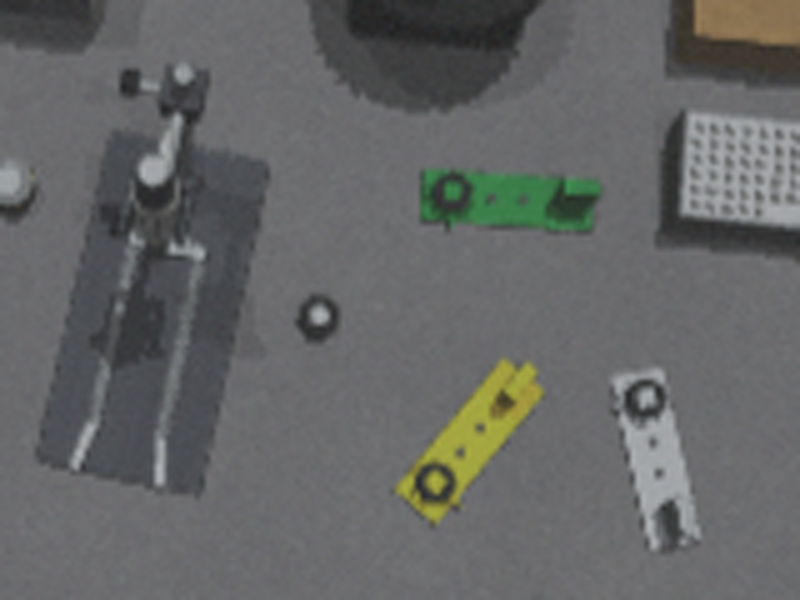

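View pics/c2.png

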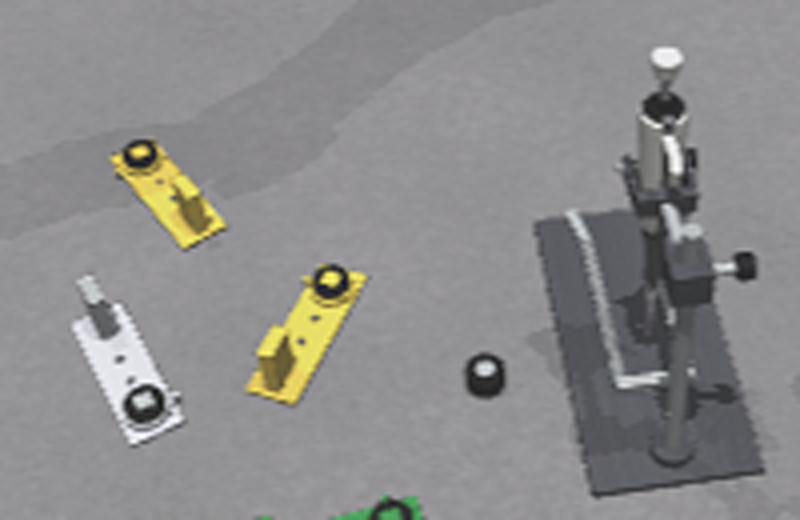

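The crops show the holder with its grip at crop-1 (668,525) and its specimen at (645,398), pointing towards +x. The stand base corners are at (112,130), (270,162), (203,495) and (38,460), the knob is at (153,167), and the mouth faces the robot.

```bash
python3 - <<'E'
from h import *
a=np.load('pics/top1.npz'); im,d,K,P=a['im'],a['d'],a['K'],a['P']; W=cloud(d,K,P)
f=lambda x,y,z:ray(280+(x+.5)/5-.5,140+(y+.5)/5-.5,K,P,z)
TL,TR,BR,BL=[f(*p,.008) for p in((112,130),(270,162),(203,495),(38,460))]
print('sizes',np.linalg.norm(TL-TR),np.linalg.norm(BL-BR),np.linalg.norm(TL-BL),np.linalg.norm(TR-BR))
for q in(TL-BL,TR-BR,[(TL-TR)[1],-(TL-TR)[0]],[(BL-BR)[1],-(BL-BR)[0]]): print('yaw',np.degrees(np.arctan2(q[1],q[0])))
c=(TL+TR+BL+BR)/4; print('base centre',c)
for y in(10,11,12,13):
    e=np.array([np.cos(np.radians(y)),np.sin(np.radians(y)),0]); print(y,'axis from base',(c+.02*e).round(4))
print('knob .30',f(153,167,.302).round(4)); k=W[171:177,308:314]; print(k[...,2].round(3))
print('rails str',[f(*p,.017).round(4).tolist() for p in((98,420),(160,437),(133,245),(203,255),(76,466),(160,484))])
print('spec',f(645,398,.017).round(4),'grip top',f(668,512,.05).round(4))
cor=[f(*p,.004) for p in((612,374),(664,368),(699,540),(652,552))]; print(np.round(cor,4).tolist())
q=(cor[0]+cor[1]-cor[2]-cor[3])/2;print('holder yaw',np.degrees(np.arctan2(q[1],q[0])),'len',np.linalg.norm(q),'ctr',np.mean(cor,0))
s=f(645,398,.017); e=q/np.linalg.norm(q); print('grip from spec',(s-.091*e).round(4),'from ctr',(np.mean(cor,0)-.048*e).round(4))
E
```

```text
sizes 0.12305155963728458 0.12414275740679316 0.2590125399990318 0.2593300516131936
yaw -5.2997663823166015
yaw -5.059015683688259
yaw -5.507140386512004
yaw -5.6508043153035725
base centre [0.58790868 0.06464751 0.008     ]
10 axis from base [0.6076 0.0681 0.008 ]
11 axis from base [0.6075 0.0685 0.008 ]
12 axis from base [0.6075 0.0688 0.008 ]
13 axis from base [0.6074 0.0691 0.008 ]
knob .30 [0.6107 0.0648 0.302 ]
[[0.011 0.007 0.306 0.307 0.257 0.255]
 [0.305 0.306 0.306 0.304 0.308 0.254]
 [0.307 0.306 0.308 0.309 0.307 0.305]
 [0.308 0.307 0.306 0.308 0.308 0.309]
 [0.305 0.303 0.302 0.308 0.306 0.305]
 [0.302 0.308 0.305 0.304 0.307 0.264]]
rails str [[0.4981, 0.0972, 0.017], [0.4906, 0.0505, 0.017], [0.6325, 0.0872, 0.017], [0.6307, 0.0342, 0.017], [0.4625, 0.1091, 0.017], [0.4562, 0.0466, 0.017]]
spec [ 0.5591 -0.3015  0.017 ] grip top [ 0.4724 -0.3155  0.05  ]
[[0.5771, -0.2788, 0.004], [0.5859, -0.3171, 0.004], [0.4606, -0.3504, 0.004], [0.448, -0.3167, 0.004]]
holder yaw 15.61867558478148 len 0.13204013956929683 ctr [ 0.51792335 -0.31574661  0.004     ]
grip from spec [ 0.4715 -0.326   0.017 ] from ctr [ 0.4717 -0.3287  0.004 ]
```

The stand yaw is about −5.4°, with the axis at about (0.608, 0.063) and the knob top at about 0.306. The holder yaw is about 16°, with the grip at about (0.4716, −0.327). The sizes match the given ones, so I'll move above the holder.

{"name": "step_arm", "arguments": {
  "series": [
    [10,9,-2,0,0,0,0],
    [24,21,-5,0,0,0,0],
    [26,23,-6,0,0,0,0],
    [26,23,-6,0,0,0,0],
    [26,23,-6,0,0,0,0],
    [26,23,-6,0,0,0,0],
    [26,23,-6,0,0,0,0],
    [26,23,-6,0,0,0,0],
    [26,23,-6,0,0,0,0],
    [26,23,-6,0,0,0,0],
    [26,23,-6,0,0,0,0],
    [26,23,-6,0,0,0,0],
    [13,11,-4,0,0,0,0],
    [6,6,-4,0,0,0,0],
    [0,0,0,0,0,0,0]
  ]
}}

```text
clock: 1.6
tool_pos: [0.4728, -0.3255, 0.1631]
eef_rot: [0.992, 0.13, -0.0, -0.001]
contact_force: [0.4, 0.0, 0.7]
opening: 1.001
finger_force: 0.0
```

```bash
python3 - <<'E'
from h import *
s=r.get_state(); print(s['clock'],s['tool_pos'],s['eef_rot'],s['contact_force'])
im,d,K,P=grab('wrist','w1.png'); print(K.tolist(),P.round(3).tolist())
E
```

```text
1.6 [ 0.47280539 -0.32546342  0.16309775] [ 9.91531860e-01  1.29861281e-01 -3.26898343e-04 -7.14503231e-04] [0.41508615 0.02616388 0.70636253]
[[309.70691628693146, 0.0, 317.4526683511244], [0.0, 309.70691628693146, 195.94002561743045], [0.0, 0.0, 1.0]] [[0.258, 0.93, 0.261, 0.538], [-0.966, 0.248, 0.069, -0.307], [-0.0, -0.27, 0.963, 0.309], [0.0, 0.0, 0.0, 1.0]]
```

View pics/w1.png

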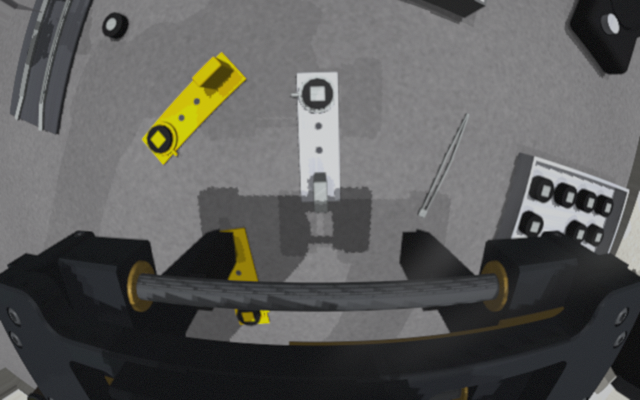

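The wrist view shows the holder nearly straight ahead between the open fingers, with the specimen at (317,94) and the grip at about (320,185). I'll measure it by fisheye rays.

```bash
cat >> h.py <<'E'
def fray(u,v,K,P,z):
    x,y=(u-K[0,2])/K[0,0],(v-K[1,2])/K[1,1]; t=np.hypot(x,y); s=np.sin(t)/max(t,1e-9)
    p=P[:3,:3]@np.array([x*s,-y*s,-np.cos(t)]); return P[:3,3]+p*(z-P[2,3])/p[2]
E
python3 - <<'E'
from h import *
a=np.load('pics/w1.npz'); im,d,K,P=a['im'],a['d'],a['K'],a['P']
g=im[...,1].astype(int)
L=[];R=[]
for v in(75,78,115,130,142,160):
    row=g[v,280:360]; i=np.where(row>135)[0]; l,rr=280+i[0]-.5,280+i[-1]+.5
    L.append(fray(l,v,K,P,.005)); R.append(fray(rr,v,K,P,.005)); print(v,l,rr,np.linalg.norm(L[-1]-R[-1]).round(4))
M=(np.array(L)+R)/2; q=M[-1]-M[0]
for X in(L,R,M):
    X=np.array(X); print('yaw',np.degrees(np.arctan(np.polyfit(X[:,0],X[:,1],1)[0])))
s=fray(317.5,94,K,P,.017); print('spec',s.round(4)); print('holes',fray(318,126,K,P,.005).round(4),fray(318,150,K,P,.005).round(4))
yaw=np.arctan(np.polyfit(M[:,0],M[:,1],1)[0]); e=np.array([np.cos(yaw),np.sin(yaw)])
top=[297+20,72]; print('front',fray(317.5,72,K,P,.005).round(4)); print('grip',(s[:2]-.091*e).round(4),(fray(317.5,72,K,P,.005)[:2]-.113*e).round(4))
print(g[165:215:2,320])
print(np.round(d[165:215:4,320],3), g[180,296:345].tolist())
E
```

```text
75 296.5 337.5 0.0396
78 296.5 337.5 0.0396
115 296.5 338.5 0.0409
130 297.5 339.5 0.0411
142 297.5 340.5 0.0423
160 283.5 349.5 0.0658
yaw 9.153785793034725
yaw 21.209471109030655
yaw 15.362596229710705
spec [ 0.5542 -0.3027  0.017 ]
holes [ 0.5246 -0.3111  0.005 ] [ 0.5016 -0.3172  0.005 ]
front [ 0.5759 -0.2969  0.005 ]
grip [ 0.4665 -0.3268] [ 0.467  -0.3268]
[202 200 202 187  93  75  78  76 107 174 185 185 185 190 187 184 183 182
 140 115  97  91  93  95 120]
[0.308 0.308 0.299 0.282 0.268 0.266 0.268 0.269 0.268 0.271 0.271 0.272
 0.325] [132, 134, 132, 128, 152, 199, 208, 209, 208, 207, 195, 154, 131, 121, 118, 118, 113, 94, 80, 78, 81, 80, 81, 80, 80, 81, 81, 81, 80, 90, 128, 165, 186, 190, 189, 191, 195, 200, 207, 208, 208, 208, 205, 186, 144, 132, 134, 134, 133]
```

The grip is at about (0.4668, −0.327) and the tool yaw of 14.9° matches the holder's 15.2°. Next I'll descend and grasp.

{"name": "step_arm", "arguments": {
  "series": [
    [-3,-1,-12,0,0,0,0.35],
    [-3,-0.5,-25,0,0,0,0.35],
    [0,0,-30,0,0,0,0.35],
    [0,0,-30,0,0,0,0.35],
    [0,0,-25,0,0,0,0.35],
    [0,0,-15,0,0,0,0.35],
    [0,0,-8,0,0,0,0.35],
    [0,0,0,0,0,0,0.35],
    [0,0,0,0,0,0,1],
    [0,0,0,0,0,0,1],
    [0,0,0,0,0,0,1],
    [0,0,0,0,0,0,1],
    [0,0,0,0,0,0,1]
  ],
  "force": 45
}}

```text
clock: 2.95
tool_pos: [0.4666, -0.329, 0.0191]
eef_rot: [0.992, 0.129, 0.0, 0.0]
contact_force: [-0.1, 1.1, -0.3]
opening: 0.214
finger_force: 0.0
```

{"name": "step_arm", "arguments": {
  "series": [
    [0,0,0,0,0,0,1],
    [0,0,0,0,0,0,1],
    [0,0,0,0,0,0,1],
    [0,0,0,0,0,0,1],
    [0,0,0,0,0,0,1]
  ]
}}

```text
clock: 3.45
tool_pos: [0.4665, -0.3289, 0.0189]
eef_rot: [0.992, 0.129, 0.0, 0.0]
contact_force: [-0.5, 0.9, 3.2]
opening: 0.133
finger_force: 44.9
```

{"name": "step_arm", "arguments": {
  "series": [
    [0,0,4,0,0,0,1],
    [0,0,10,0,0,0,1],
    [0,0,16,0,0,0,1],
    [0,0,16,0,0,0,1],
    [0,5,14,0,0,0,1],
    [0,15,8,0,0,-0.02,1],
    [0,25,2,0,0,-0.03,1],
    [1,31,0,0,0,-0.034,1],
    [1,32,0,0,0,-0.034,1],
    [1,32,0,0,0,-0.034,1],
    [1,32,0,0,0,-0.034,1],
    [1,32,0,0,0,-0.034,1],
    [0,32,0,0,0,-0.034,1],
    [0,32,0,0,0,-0.034,1],
    [0,32,0,0,0,-0.034,1],
    [0,32,0,0,0,-0.032,1],
    [0,32,0,0,0,0,1],
    [0,24,0,0,0,0,1],
    [0,12,0,0,0,0,1],
    [0,5,0,0,0,0,1]
  ]
}}

```text
clock: 5.45
tool_pos: [0.4714, 0.0777, 0.0893]
eef_rot: [0.999, -0.047, 0.0, -0.0]
contact_force: [-0.3, -0.5, -2.2]
opening: 0.13
finger_force: 44.9
```

```bash
python3 - <<'E'
from h import *
s=r.get_state(); print(s['clock'],s['tool_pos'].round(4),s['eef_rot'].round(4),s['contact_force'].round(2),s['q'].round(2))
im,d,K,P=grab('wrist','w2.png'); print(P.round(3).tolist())
E
```

```text
5.45 [0.4714 0.0777 0.0893] [ 9.989e-01 -4.690e-02  3.000e-04 -5.000e-04] [-0.3  -0.55 -2.22] [-0.31  0.78  0.09  2.13 -0.26  0.24 -1.66]
[[-0.094, 0.959, 0.267, 0.539], [-0.996, -0.09, -0.025, 0.072], [0.0, -0.268, 0.963, 0.236], [0.0, 0.0, 0.0, 1.0]]
```

View pics/w2.png

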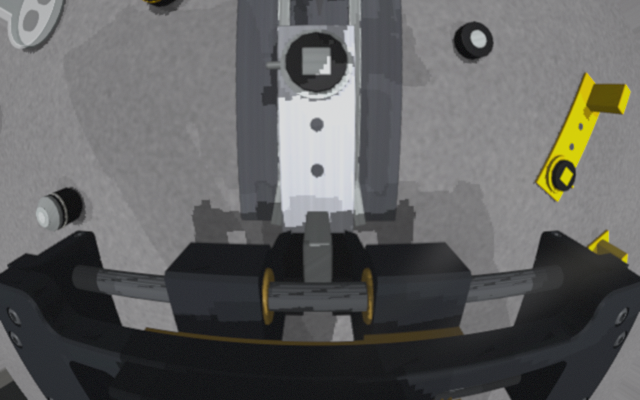

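The wrist view shows the plate held level over the rails, with the specimen at (316,62). The base edges are at columns of about 238 and 402, and the rails continue past the plate at the top near columns 280 and 360. I'll compute the offset between the plate midline and the slideway centre line.

```bash
python3 - <<'E'
from h import *
a=np.load('pics/w2.npz'); im,d,K,P=a['im'],a['d'],a['K'],a['P']; g=cv2.cvtColor(im,cv2.COLOR_BGR2GRAY).astype(int)
for v in(2,8,14,20): print(v,g[v,232:408:2].tolist())
def edge(v,lo,hi,z,sg):
    row=cv2.GaussianBlur(g.astype(np.float32),(1,5),0)[v,lo:hi]; i=np.argmax(sg*np.diff(row)); return fray(lo+i+.5,v,K,P,z),lo+i+.5
L=[];R=[]
for v in range(30,190,20):
    l,a1=edge(v,225,265,.008,-1); q,b1=edge(v,375,415,.008,1); L.append(l);R.append(q); print(v,a1,b1,np.linalg.norm(l-q).round(4))
L=np.array(L);R=np.array(R)
for X in(L,R): print('yaw',np.degrees(np.arctan(np.polyfit(X[:,0],X[:,1],1)[0])))
c=(L+R)/2; p=np.polyfit(c[:,0],c[:,1],1); print('centre line',p,np.degrees(np.arctan(p[0])),'y at .4714',np.polyval(p,.4714))
for z in(.0845,.0874,.09):
  s=fray(316,62,K,P,z); print('spec',s.round(4),'line y there',np.polyval(p,s[0]).round(4))
for (u,v) in((316.5,125),(316.5,170)): 
  s=fray(u,v,K,P,.0754); print('hole',s.round(4),np.polyval(p,s[0]).round(4))
E
```

```text
2 [122, 120, 119, 83, 81, 84, 84, 84, 85, 88, 87, 86, 88, 88, 86, 89, 86, 87, 87, 91, 90, 85, 85, 148, 148, 148, 150, 152, 161, 94, 82, 81, 58, 51, 52, 52, 56, 58, 65, 86, 88, 89, 82, 78, 80, 81, 89, 86, 86, 89, 88, 87, 87, 90, 91, 91, 91, 88, 102, 162, 148, 148, 148, 146, 141, 87, 88, 87, 90, 92, 91, 93, 91, 87, 80, 80, 80, 80, 77, 79, 84, 89, 92, 90, 90, 130, 134, 135]
8 [128, 127, 117, 78, 83, 84, 83, 85, 84, 84, 85, 86, 87, 88, 88, 88, 86, 89, 87, 91, 89, 86, 86, 152, 148, 149, 151, 153, 160, 83, 78, 59, 58, 57, 52, 53, 51, 61, 87, 88, 89, 92, 88, 79, 81, 87, 90, 87, 88, 87, 86, 88, 88, 88, 89, 89, 90, 85, 86, 157, 148, 149, 149, 147, 141, 89, 88, 88, 90, 90, 91, 94, 91, 88, 81, 80, 81, 79, 79, 79, 81, 88, 91, 90, 84, 127, 134, 136]
14 [119, 121, 115, 77, 82, 83, 84, 84, 83, 83, 82, 87, 88, 89, 87, 89, 88, 87, 88, 91, 91, 84, 83, 172, 144, 149, 150, 153, 161, 93, 78, 68, 58, 58, 57, 55, 58, 63, 83, 83, 86, 91, 90, 83, 84, 89, 91, 87, 87, 89, 86, 88, 88, 88, 90, 90, 89, 91, 93, 154, 148, 148, 133, 140, 153, 85, 89, 87, 90, 91, 91, 92, 90, 80, 78, 79, 80, 80, 78, 79, 79, 87, 82, 81
[... 222 characters left out ...]
88, 88, 88, 85, 88, 88, 89, 91, 91, 90, 89, 91, 154, 148, 149, 134, 132, 124, 80, 77, 78, 79, 81, 81, 83, 79, 79, 79, 80, 80, 79, 78, 78, 79, 83, 87, 82, 78, 108, 122, 130]
30 235.5 401.5 0.1234
50 235.5 402.5 0.1236
70 235.5 401.5 0.1226
90 235.5 401.5 0.1228
110 235.5 401.5 0.1233
130 236.5 400.5 0.1226
150 236.5 400.5 0.1238
170 237.5 398.5 0.123
yaw -5.566509491811502
yaw -5.591378723402844
centre line [-0.09768276  0.12377406] -5.5791094641274315 y at .4714 0.07772641051327661
spec [0.5633 0.0704 0.0845] line y there 0.0688
spec [0.5628 0.0704 0.0874] line y there 0.0688
spec [0.5624 0.0704 0.09  ] line y there 0.0688
hole [0.5321 0.0731 0.0754] 0.0718
hole [0.5085 0.0753 0.0754] 0.0741
```

{"name": "step_arm", "arguments": {
  "series": [
    [-1,-0.5,-8,0,0,-0.003,1],
    [-1,-0.5,-14,0,0,-0.003,1],
    [-1,0,-12,0,0,0,1],
    [0,0,-8,0,0,0,1],
    [0,0,0,0,0,0,1]
  ]
}}

```text
clock: 6.0
tool_pos: [0.4678, 0.0737, 0.0457]
eef_rot: [0.999, -0.052, -0.001, 0.001]
contact_force: [0.3, 0.1, -1.7]
opening: 0.134
finger_force: 44.9
```

```bash
python3 - <<'E'
from h import *
s=r.get_state(); print(s['clock'],s['tool_pos'].round(4),s['eef_rot'].round(4))
im,d,K,P=grab('wrist','w3.png'); g=cv2.cvtColor(im,cv2.COLOR_BGR2GRAY); zu=s['tool_pos'][2]-.0189
cv2.imwrite('pics/c3.png',cv2.resize(im[0:240,200:440],None,fx=2.4,fy=2.4,interpolation=cv2.INTER_CUBIC))
def mid(v,A,B,z,sa):
    f=lambda lo,hi,sg:(lo+np.argmax(sg*np.diff(g[v,lo:hi].astype(int)))+.5)
    l,q=fray(f(*A,sa),v,K,P,z),fray(f(*B,-sa),v,K,P,z); return (l+q)/2,np.linalg.norm(l-q)
C=np.array([mid(v,(200,262),(375,435),.008,-1)[0] for v in range(30,170,20)]); p=np.polyfit(C[:,0],C[:,1],1); print('line',p,np.degrees(np.arctan(p[0])))
# plate edges: print grey rows
for v in(90,140,170): print(v,g[v,255:385:2].tolist())
# dark specimen ring centroid
m=(g[20:110,270:365]<60).astype(np.uint8); n,l,st,ce=cv2.connectedComponentsWithStats(m); i=1+np.argmax(st[1:,4]); (x,y),rad=cv2.minEnclosingCircle(np.argwhere(l==i)[:,::-1].astype(np.float32))
print('ring px',x+270,y+20,rad,st[i]); sp=fray(x+270,y+20,K,P,zu+.017); print('spec',sp.round(4),'off',sp[1]-np.polyval(p,sp[0]),'line at tcp off',s['tool_pos'][1]-np.polyval(p,s['tool_pos'][0]))
E
```

```text
6.0 [0.4678 0.0737 0.0457] [ 9.986e-01 -5.220e-02 -1.000e-03  6.000e-04]
line [-0.04549508  0.09271671] -2.604879960007862
90 [53, 66, 112, 99, 93, 90, 92, 93, 104, 63, 52, 74, 131, 141, 141, 141, 149, 152, 151, 144, 143, 144, 172, 160, 115, 91, 65, 55, 55, 48, 51, 50, 48, 44, 68, 77, 106, 115, 137, 183, 210, 208, 182, 209, 215, 221, 222, 222, 222, 221, 167, 134, 161, 165, 91, 93, 94, 92, 92, 95, 95, 94, 93, 92, 91]
140 [88, 87, 140, 155, 148, 149, 148, 150, 153, 131, 67, 87, 176, 223, 222, 220, 220, 218, 219, 220, 219, 219, 220, 221, 219, 219, 220, 222, 222, 222, 221, 220, 220, 220, 220, 221, 222, 222, 222, 219, 220, 220, 221, 223, 222, 220, 220, 220, 220, 220, 157, 126, 136, 124, 88, 88, 86, 83, 84, 87, 88, 87, 85, 84, 84]
170 [87, 88, 93, 142, 145, 150, 147, 150, 149, 159, 81, 78, 121, 213, 221, 219, 218, 216, 217, 219, 219, 217, 219, 220, 218, 217, 217, 218, 118, 87, 90, 90, 89, 91, 120, 207, 220, 220, 220, 218, 218, 219, 220, 223, 220, 217, 217, 217, 218, 214, 142, 136, 159, 115, 94, 95, 90, 84, 84, 88, 87, 86, 85, 82, 84]
ring px 315.44339752197266 62.0 30.264162063598633 [  16   13   59   59 1395]
spec [0.559  0.0657 0.0438] off -0.0016158718111526915 line at tcp off 0.0022342200122702077
```

View pics/c3.png

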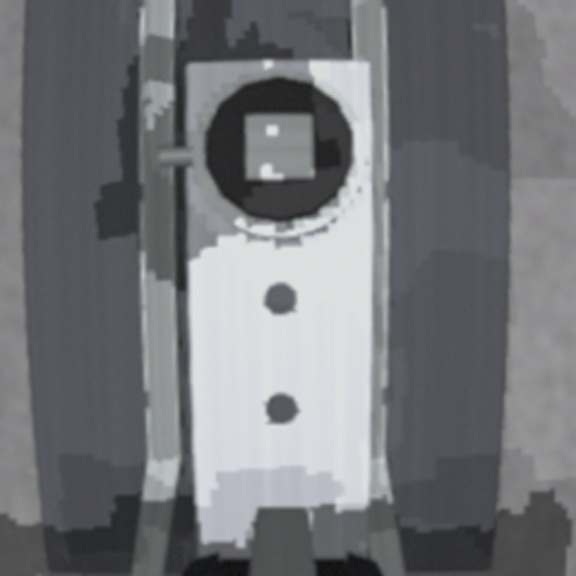

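The plate sits a little right of the slideway centre, with the rails' outer edges at crop columns 145 and 388 and the plate edges at 190 and 372. The tool was still settling, so I'll let it settle and measure again.

{"name": "step_arm", "arguments": {
  "series": [
    [0,1,0,0,0,0,1],
    [0,0.7,0,0,0,0,1],
    [0,0,0,0,0,0,1],
    [0,0,0,0,0,0,1],
    [0,0,0,0,0,0,1]
  ]
}}

```text
clock: 6.55
tool_pos: [0.4685, 0.0769, 0.0469]
eef_rot: [0.999, -0.051, 0.0, 0.0]
contact_force: [-0.8, 0.1, -2.7]
opening: 0.129
finger_force: 44.9
```

```bash
cat > m.py <<'E'
from h import *
s=r.get_state(); print(s['clock'],s['tool_pos'].round(4),s['eef_rot'].round(4),s['qd'].round(3))
im,d,K,P=grab('wrist','w4.png'); g=cv2.GaussianBlur(cv2.cvtColor(im,cv2.COLOR_BGR2GRAY),(1,7),0).astype(int); zu=s['tool_pos'][2]-.0189
M=[];N=[]
for v in range(115,185,8):
    f=lambda lo,hi,sg:lo+np.argmax(sg*np.diff(g[v,lo:hi]))+.5
    a,b=f(248,270,1),f(352,372,-1); c,e=f(270,290,1),f(345,360,-1)
    q=[fray(a,v,K,P,.015),fray(b,v,K,P,.015),fray(c,v,K,P,zu+.005),fray(e,v,K,P,zu+.005)]
    M.append((q[0]+q[1])/2); N.append((q[2]+q[3])/2); print(v,a,b,c,e,'w',np.linalg.norm(q[0]-q[1]).round(4),np.linalg.norm(q[2]-q[3]).round(4))
M=np.array(M);N=np.array(N)
for X in(M,N): p=np.polyfit(X[:,0],X[:,1],1); print(np.degrees(np.arctan(p[0])).round(2),'y at .47,.50,.56',np.polyval(p,[.47,.5,.56]).round(4))
print('base line y',np.polyval([-.09768,.12377],[.47,.5,.56]).round(4))
E
python3 m.py
```

```text
6.55 [0.4685 0.0769 0.0469] [ 9.987e-01 -5.100e-02  2.000e-04  0.000e+00] [ 0.002  0.003  0.001  0.001 -0.001 -0.003 -0.001]
115 264.5 354.5 278.5 354.5 w 0.0516 0.0391
123 264.5 354.5 278.5 354.5 w 0.0517 0.0392
131 264.5 354.5 278.5 354.5 w 0.0519 0.0393
139 265.5 354.5 278.5 354.5 w 0.0515 0.0394
147 265.5 354.5 279.5 354.5 w 0.0517 0.0391
155 265.5 366.5 279.5 354.5 w 0.059 0.0392
163 266.5 353.5 279.5 353.5 w 0.051 0.0389
171 266.5 353.5 279.5 353.5 w 0.0513 0.0391
179 266.5 353.5 279.5 353.5 w 0.0516 0.0394
-4.79 y at .47,.50,.56 [0.0806 0.0781 0.0731]
-5.81 y at .47,.50,.56 [0.0778 0.0747 0.0686]
base line y [0.0779 0.0749 0.0691]
```

The plate is centred within about 0.5 mm of the slideway line, so I'll lower it.

{"name": "step_arm", "arguments": {
  "series": [
    [0,0.3,-3,0,0,0.004,1],
    [0,0,-4,0,0,0,1],
    [0,0,-4,0,0,0,1],
    [0,0,-3,0,0,0,1],
    [0,0,-2,0,0,0,1],
    [0,0,-2,0,0,0,1],
    [0,0,-1.5,0,0,0,1],
    [0,0,0,0,0,0,1],
    [0,0,0,0,0,0,1]
  ]
}}

```text
clock: 7.5
tool_pos: [0.4684, 0.0771, 0.0273]
eef_rot: [0.999, -0.049, 0.0, 0.0]
contact_force: [-0.4, 0.1, -1.7]
opening: 0.13
finger_force: 44.9
```

{"name": "step_arm", "arguments": {
  "series": [
    [0,0,-0.5,0,0,0,1],
    [0,0,-0.5,0,0,0,1],
    [0,0,0,0,0,0,1],
    [0,0,0,0,0,0,1]
  ]
}}

```text
clock: 7.9
tool_pos: [0.4684, 0.0772, 0.0269]
eef_rot: [0.999, -0.049, 0.0, -0.0]
contact_force: [-1.6, -0.3, 5.4]
opening: 0.13
finger_force: 44.9
```

```bash
python3 - <<'E'
from h import *
s=r.get_state(); print(s['tool_pos'].round(4),s['contact_force'].round(2),s['moment'].round(3))
im,d,K,P=grab('wrist','w5.png'); cv2.imwrite('pics/c5.png',cv2.resize(im[0:240,200:440],None,fx=2.4,fy=2.4,interpolation=cv2.INTER_CUBIC))
E
```

```text
[0.4684 0.0772 0.0269] [-1.6  -0.35  5.38] [-0.     0.239  0.008]
```

View pics/c5.png

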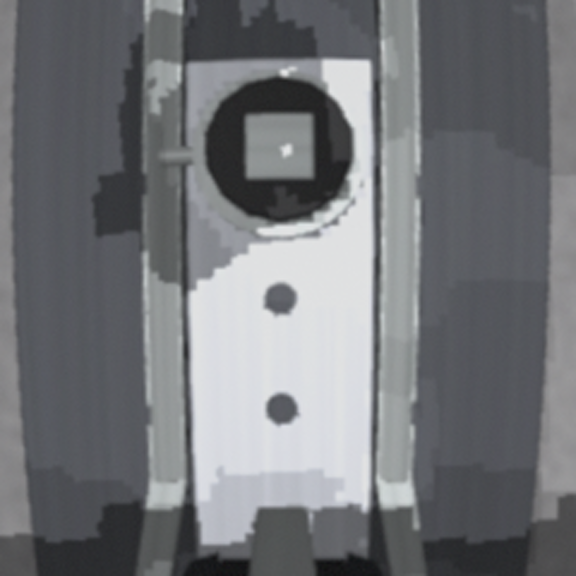

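The plate is seated between the rails and the floor contact reads about 5 N, with the height as expected. Next I'll release, go round behind the grip, and push with closed fingers.

{"name": "step_arm", "arguments": {
  "series": [
    [0,0,0.4,0,0,0,0.6],
    [0,0,0,0,0,0,0.6],
    [0,0,0,0,0,0,0.6],
    [0,0,0,0,0,0,0.6],
    [0,0,4,0,0,0,0.6],
    [0,0,12,0,0,0,0.6],
    [0,0,16,0,0,0,0.6],
    [0,0,12,0,0,0,0.6],
    [-6,0.6,4,0,0,0,1],
    [-13,1.3,0,0,0,0,1],
    [-14,1.3,0,0,0,0,1],
    [0,0,0,0,0,0,1],
    [0,0,-8,0,0,0,1],
    [0,0,-15,0,0,0,1],
    [0,0,-14,0,0,0,1],
    [0,0,-8,0,0,0,1],
    [0,0,-3,0,0,0,1],
    [0,0,0,0,0,0,1]
  ],
  "force": 20
}}

```text
clock: 9.75
tool_pos: [0.4399, 0.081, 0.0299]
eef_rot: [0.999, -0.05, -0.004, 0.001]
contact_force: [-0.3, 0.3, 0.3]
opening: 0.006
finger_force: 0.0
```

{"name": "step_arm", "arguments": {
  "series": [
    [0,0,0,0,0,0,1],
    [2,-0.2,0,0,0,0,1],
    [3,-0.3,0,0,0,0,1],
    [3,-0.3,0,0,0,0,1],
    [3,-0.3,0,0,0,0,1],
    [3,-0.3,0,0,0,0,1],
    [3,-0.3,0,0,0,0,1],
    [3,-0.3,0,0,0,0,1],
    [3,-0.3,0,0,0,0,1],
    [3,-0.3,0,0,0,0,1],
    [1,-0.1,0,0,0,0,1],
    [0,0,0,0,0,0,1]
  ]
}}

```text
clock: 10.95
tool_pos: [0.4669, 0.0784, 0.0308]
eef_rot: [0.999, -0.049, -0.003, 0.001]
contact_force: [-1.8, 0.7, 2.6]
opening: 0.005
finger_force: 1.1
```

```bash
python3 - <<'E'
from h import *
s=r.get_state(); print(s['tool_pos'].round(4),s['eef_rot'].round(4),s['contact_force'].round(2),s['moment'].round(3))
im,d,K,P=grab('wrist','w6.png'); cv2.imwrite('pics/c6.png',cv2.resize(im[0:240,170:470],None,fx=2.4,fy=2.4,interpolation=cv2.INTER_CUBIC))
E
```

```text
[0.4669 0.0784 0.0308] [ 9.988e-01 -4.910e-02 -3.200e-03  9.000e-04] [-1.75  0.71  2.63] [ 0.079  0.44  -0.039]
```

View pics/c6.png

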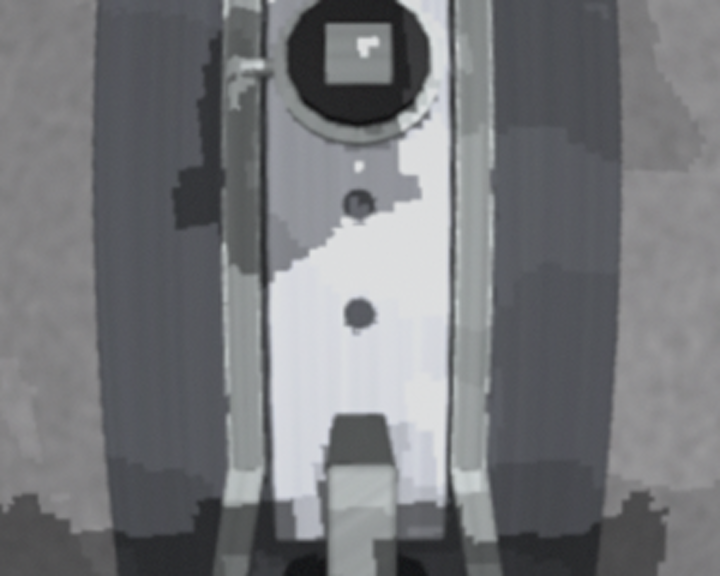

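The holder is straight between the rails, with the specimen at crop (358,55) and the grip at (360,430). About 27 mm remain, so I'll keep pushing.

{"name": "step_arm", "arguments": {
  "series": [
    [2,-0.2,0,0,0,0,1],
    [3,-0.3,0,0,0,0,1],
    [3,-0.3,0,0,0,0,1],
    [3,-0.3,0,0,0,0,1],
    [3,-0.3,0,0,0,0,1],
    [3,-0.3,0,0,0,0,1],
    [2,-0.2,0,0,0,0,1],
    [1,-0.1,0,0,0,0,1],
    [1,-0.1,0,0,0,0,1],
    [0,0,0,0,0,0,1]
  ]
}}

```text
clock: 12.0
tool_pos: [0.4873, 0.0763, 0.0308]
eef_rot: [0.999, -0.049, -0.004, 0.001]
contact_force: [-2.6, 0.1, 0.4]
opening: 0.007
finger_force: 1.2
```

{"name": "step_arm", "arguments": {
  "series": [
    [1,-0.1,0,0,0,0,1],
    [1,-0.1,0,0,0,0,1],
    [1,-0.1,0,0,0,0,1],
    [0,0,0,0,0,0,1]
  ]
}}

```text
clock: 12.4
tool_pos: [0.4907, 0.076, 0.0308]
eef_rot: [0.999, -0.049, -0.003, 0.001]
contact_force: [-1.3, -0.0, -0.4]
opening: 0.002
finger_force: 0.9
```

{"name": "step_arm", "arguments": {
  "series": [
    [1,-0.1,0,0,0,0,1],
    [1,-0.1,0,0,0,0,1],
    [0,0,0,0,0,0,1]
  ]
}}

```text
clock: 12.7
tool_pos: [0.4921, 0.0758, 0.0308]
eef_rot: [0.999, -0.049, -0.004, 0.001]
contact_force: [-1.8, 0.3, 2.7]
opening: 0.007
finger_force: 1.5
```

{"name": "step_arm", "arguments": {
  "series": [
    [0.7,-0.1,0,0,0,0,1],
    [0.7,-0.1,0,0,0,0,1],
    [0,0,0,0,0,0,1]
  ]
}}

```text
clock: 13.0
tool_pos: [0.492, 0.0758, 0.0308]
eef_rot: [0.999, -0.049, -0.005, 0.001]
contact_force: [-5.7, 0.5, 5.7]
opening: 0.006
finger_force: 2.8
```

{"name": "step_arm", "arguments": {
  "series": [
    [0.7,-0.1,0,0,0,0,1],
    [0.7,-0.1,0,0,0,0,1],
    [0,0,0,0,0,0,1]
  ]
}}

```text
clock: 13.3
tool_pos: [0.492, 0.0759, 0.0308]
eef_rot: [0.999, -0.049, -0.007, 0.0]
contact_force: [-8.4, 0.8, 6.7]
opening: 0.007
finger_force: 3.9
```

The push stopped firmly at x=0.492, close to the expected home. I'll back off and check the specimen against the stop and the tip.

{"name": "step_arm", "arguments": {
  "series": [
    [-3,0.3,0,0,0,0,1],
    [-6,0.6,0,0,0,0,1],
    [-8,0.8,0,0,0,0,1],
    [-8,0.8,5,0,0,0,1],
    [-5,0.5,15,0,0,0,1],
    [0,0,20,0,0,0,1],
    [0,0,20,0,0,0,1],
    [0,0,0,0,0,0,1]
  ]
}}

```text
clock: 14.1
tool_pos: [0.466, 0.0785, 0.0928]
eef_rot: [0.999, -0.049, -0.002, 0.001]
contact_force: [0.7, -0.3, 0.2]
opening: 0.009
finger_force: 0.0
```

```bash
python3 - <<'E'
from h import *
a=np.load('pics/w6.npz'); K,P=a['K'],a['P']
e=np.array([np.cos(np.radians(-5.5)),np.sin(np.radians(-5.5))]); n=np.array([-e[1],e[0]]); ax=np.array([.608,.0633])
sp=fray(170+358/2.4,55/2.4,K,P,.025)[:2]; sp=sp+e*.0252; print('spec now (pred)',sp.round(4),'stand',(sp-ax)@e,(sp-ax)@n)
s=r.get_state(); print(s['clock'],s['tool_pos'].round(4))
im,d,K,P=grab('scene','s2.png'); t,dt,Kt,Pt=grab('top','t2.png'); wi,_,Kw,Pw=grab('wrist','w7.png')
A=cv2.resize(im[180:280,300:400],(500,500),interpolation=cv2.INTER_CUBIC); B=cv2.resize(wi[0:200,220:420],(500,500),interpolation=cv2.INTER_CUBIC)[:,:300] 
cv2.imwrite('pics/c7.png',np.hstack([A,cv2.resize(B,(300,500))]))
W=cloud(dt,Kt,Pt)
m=(W[...,2]>.045)&(W[...,2]<.075); m[:195]=0;m[245:]=0;m[:,:285]=0;m[:,335:]=0
print(m.sum(),W[m].mean(0).round(4) if m.any() else '')
E
```

```text
spec now (pred) [0.6037 0.0647] stand -0.00445105446015806 0.000988251282512207
14.1 [0.466  0.0785 0.0928]
0
```

View pics/c7.png

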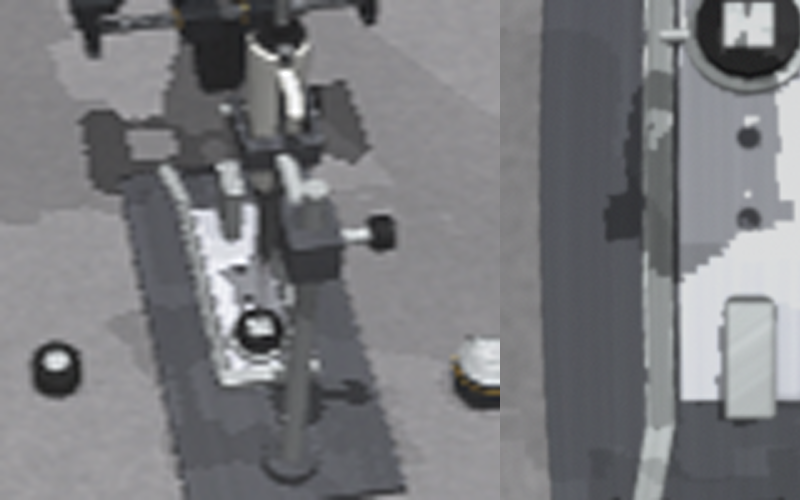

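The wrist crop shows the plate's rear edge at row 402 and the rails' flare start at about row 428. The scene crop shows the specimen at (260,330) beneath the tip, with the plate's front at the stop. I'll check the rear-edge-to-flare distance (6.5 mm when home) and the specimen position.

```bash
python3 - <<'E'
from h import *
e=np.array([np.cos(np.radians(-5.5)),np.sin(np.radians(-5.5))]); ax=np.array([.608,.0633])
a=np.load('pics/w7.npz'); K,P=a['K'],a['P']; g=cv2.cvtColor(a['im'],cv2.COLOR_BGR2GRAY)
f=lambda x,y,z:((fray(220+(x-500)/2.5,y/2.5,K,P,z)[:2]-ax)@e).round(4)
print('rear top',f(740,401,.013),'low',f(740,404,.008),'flare in',f(676,427,.012),f(676,427,.017),'out',f(644,433,.017),'spec',f(748,27,.025),'griptop',f(750,298,.058),f(750,420,.058),'->c',(f(750,298,.058)+f(750,420,.058))/2)
# specimen bottom / stop in scene: front edge of plate & stop
b=np.load('pics/s2.npz'); K,P=b['K'],b['P']; im=b['im']
h=lambda x,y,z:((ray(300+(x+.5)/5-.5,180+(y+.5)/5-.5,K,P,z)[:2]-ax)@e).round(4)
print('scene: front edge',h(225,383,.008),h(225,383,.013),'spec',h(260,330,.025),'column foot',h(290,465,.008))
# base-axis check: base far/near corner in scene
print('base far corners',h(187,498,.008),h(405,488,.008))
c=a['im'][140:190,255:380]; print(g[150:182,300].tolist()); 
E
```

```text
rear top -0.1121 low -0.1139 flare in -0.12 -0.119 out -0.1207 spec -0.0051 griptop -0.0806 -0.1092 ->c -0.09490000000000001
scene: front edge 0.0225 0.0261 spec 0.0004 column foot 0.0846
base far corners 0.0963 0.1102
[213, 213, 213, 213, 213, 212, 213, 212, 213, 192, 119, 72, 80, 87, 87, 86, 86, 85, 86, 87, 85, 86, 87, 86, 87, 86, 87, 87, 87, 87, 87, 86]
```

The rear edge is about 7 mm ahead of the flare (nominal 6.5), and the scene view puts the front edge at +22.5 mm and the specimen at +0.4 mm, so the holder is home. Next I'll go up and look at the knob.

{"name": "step_arm", "arguments": {
  "series": [
    [0,0,15,0,0,0,1],
    [0,0,30,0,0,0,1],
    [0,0,40,0,0,0,1],
    [0,0,40,0,0,0,1],
    [0,0,40,0,0,0,1],
    [0,0,40,0,0,0,1],
    [0,0,40,0,0,0,1],
    [5,-0.5,20,0,0,0,1],
    [15,-1.5,5,0,0,0,1],
    [20,-2,0,0,0,0,1],
    [20,-2,0,0,0,0,1],
    [20,-3,0,0,0,0,1],
    [12,-2,0,0,0,0,1],
    [0,0,0,0,0,0,1],
    [0,0,0,0,0,0,1]
  ]
}}

```text
clock: 15.75
tool_pos: [0.5563, 0.0674, 0.3597]
eef_rot: [0.999, -0.049, -0.005, 0.001]
contact_force: [-0.5, 0.5, -0.2]
opening: 0.006
finger_force: 0.0
```

```bash
python3 - <<'E'
from h import *
s=r.get_state(); print(s['clock'],s['tool_pos'].round(4),s['eef_rot'].round(4),s['contact_force'].round(2),s['q'].round(2))
im,d,K,P=grab('wrist','w8.png'); print(P.round(3).tolist()); cv2.imwrite('pics/w8.png',im)
E
```

```text
15.75 [0.5563 0.0674 0.3597] [ 0.9988 -0.0493 -0.005   0.001 ] [-0.48  0.47 -0.21] [-0.6   0.55  0.69  1.61 -0.38  1.13 -1.48]
[[-0.098, 0.956, 0.277, 0.625], [-0.995, -0.096, -0.024, 0.062], [0.004, -0.278, 0.96, 0.505], [0.0, 0.0, 0.0, 1.0]]
```

View pics/w8.png

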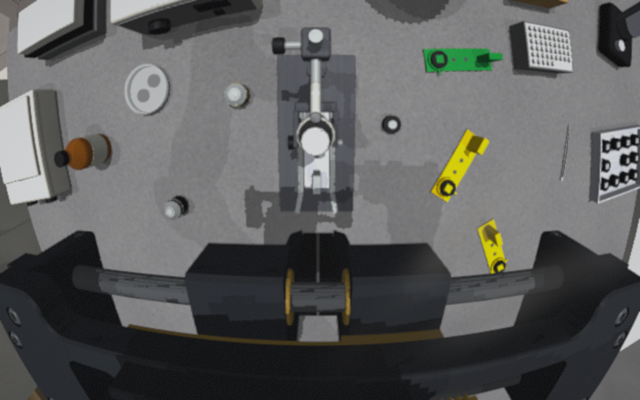

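The knob is at about (316,138), just ahead of the closed fingertips at about (318,235).

```bash
python3 - <<'E'
from h import *
a=np.load('pics/w8.npz'); im,d,K,P=a['im'],a['d'],a['K'],a['P']; g=cv2.cvtColor(im,cv2.COLOR_BGR2GRAY)
m=(np.abs(d-d[138,316])<.012)&(g>150); m[:110]=0;m[165:]=0;m[:,:290]=0;m[:,345:]=0
c=max(cv2.findContours(m.astype(np.uint8),0,1)[0],key=cv2.contourArea); (u,v),rr=cv2.minEnclosingCircle(c); print(u,v,rr,d[130:147:4,316].round(4))
for z in(.302,.306,.31): print(z,fray(u,v,K,P,z).round(4),'diam',np.linalg.norm(fray(u-rr,v,K,P,z)-fray(u+rr,v,K,P,z)).round(4))
dd=np.median(d[m]); 
x,y=(u-K[0,2])/K[0,0],(v-K[1,2])/K[1,1]; t=np.hypot(x,y); k=np.tan(t)/t*dd; print('by depth',(P[:3,:3]@[x*k,-y*k,-dd]+P[:3,3]).round(4))
# scene + top triangulation
rays=[]
for nme,(u0,v0) in(('s2.npz',None),('t2.npz',None)):
    b=np.load('pics/'+nme); W=cloud(b['d'],b['K'],b['P']); q=(W[...,2]>.298)&(W[...,2]<.318)&(abs(W[...,0]-.61)<.03)&(abs(W[...,1]-.063)<.03)
    vv,uu=np.where(q); print(nme,q.sum(),uu.mean(),vv.mean(),np.median(W[q],0).round(4),ray(uu.mean(),vv.mean(),b['K'],b['P'],.305).round(4))
    rays.append((b['P'][:3,3],ray(uu.mean(),vv.mean(),b['K'],b['P'],.3)-b['P'][:3,3]))
(o1,d1),(o2,d2)=rays; A=np.c_[d1,-d2]; t=np.linalg.lstsq(A,o2-o1,rcond=None)[0]; print('tri',(o1+d1*t[0]).round(4),(o2+d2*t[1]).round(4))
E
```

```text
314.9230651855469 141.0 13.959053039550781 [0.1951 0.197  0.1974 0.1984 0.1993]
0.302 [0.604  0.0647 0.302 ] diam 0.0183
0.306 [0.6044 0.0646 0.306 ] diam 0.018
0.31 [0.6049 0.0646 0.31  ] diam 0.0176
by depth [0.6044 0.0647 0.3053]Traceback (most recent call last):
  File "<stdin>", line 10, in <module>
TypeError: cannot unpack non-iterable NoneType object
```

The wrist view gives the knob at (0.6044, 0.0647, 0.305), against 0.6055 inferred from the push contact. I'll go above (0.606, 0.0647) and descend until just clear of the knob.

{"name": "step_arm", "arguments": {
  "series": [
    [10,-0.5,0,0,0,0,1],
    [17,-0.9,-5,0,0,0,1],
    [14,-0.8,-10,0,0,0,1],
    [8.5,-0.5,-12,0,0,0,1],
    [0,0,-10,0,0,0,1],
    [0,0,-4,0,0,0,1],
    [0,0,0,0,0,0,1],
    [0,0,0,0,0,0,1],
    [0,0,0,0,0,0,1]
  ]
}}

```text
clock: 16.7
tool_pos: [0.6065, 0.0647, 0.3205]
eef_rot: [0.999, -0.049, -0.003, 0.001]
contact_force: [0.3, 0.0, -0.1]
opening: 0.005
finger_force: 0.0
```

{"name": "step_arm", "arguments": {
  "series": [
    [0,0,-3,0,0,0,1],
    [0,0,-4,0,0,0,1],
    [0,0,-3,0,0,0,1],
    [0,0,-1,0,0,0,1],
    [0,0,-1,0,0,0,1],
    [0,0,-1,0,0,0,1],
    [0,0,-1,0,0,0,1],
    [0,0,-1,0,0,0,1]
  ]
}}

```text
clock: 17.5
tool_pos: [0.6066, 0.0647, 0.305]
eef_rot: [0.999, -0.049, -0.004, 0.001]
contact_force: [-1.4, -0.5, 1.2]
opening: 0.005
finger_force: 0.9
```

{"name": "step_arm", "arguments": {
  "series": [
    [0,0,-1,0,0,0,1],
    [0,0,-1,0,0,0,1],
    [0,0,-1,0,0,0,1]
  ]
}}

```text
clock: 17.8
tool_pos: [0.6066, 0.0647, 0.302]
eef_rot: [0.999, -0.049, -0.004, 0.001]
contact_force: [-0.7, 0.5, 2.2]
opening: 0.006
finger_force: 1.1
```

{"name": "step_arm", "arguments": {
  "series": [
    [0,0,-1,0,0,0,1],
    [0,0,-1,0,0,0,1],
    [0,0,-1,0,0,0,1],
    [0,0,-1,0,0,0,1],
    [0,0,-0.8,0,0,0,1]
  ]
}}

```text
clock: 18.3
tool_pos: [0.6066, 0.0647, 0.297]
eef_rot: [0.999, -0.049, -0.004, 0.001]
contact_force: [-0.4, 0.6, 3.2]
opening: 0.004
finger_force: 1.4
```

{"name": "step_arm", "arguments": {
  "series": [
    [0,0,-0.6,0,0,0,1],
    [0,0,-0.6,0,0,0,1]
  ]
}}

```text
clock: 18.5
tool_pos: [0.6065, 0.0647, 0.2958]
eef_rot: [0.999, -0.049, -0.004, 0.001]
contact_force: [-0.8, -1.0, 3.0]
opening: 0.004
finger_force: 1.5
```

{"name": "step_arm", "arguments": {
  "series": [
    [0,0,-0.6,0,0,0,1],
    [0,0,-0.6,0,0,0,1]
  ]
}}

```text
clock: 18.7
tool_pos: [0.6066, 0.0647, 0.2947]
eef_rot: [0.999, -0.049, -0.004, 0.001]
contact_force: [0.5, 0.2, 3.7]
opening: 0.006
finger_force: 1.5
```

{"name": "step_arm", "arguments": {
  "series": [
    [0,0,-0.5,0,0,0,1],
    [0,0,-0.5,0,0,0,1]
  ]
}}

```text
clock: 18.9
tool_pos: [0.6065, 0.0647, 0.2937]
eef_rot: [0.999, -0.049, -0.004, 0.001]
contact_force: [0.1, -0.4, 3.0]
opening: 0.002
finger_force: 1.6
```

{"name": "step_arm", "arguments": {
  "series": [
    [0,0,-0.5,0,0,0,1]
  ]
}}

```text
clock: 19.0
tool_pos: [0.6066, 0.0647, 0.2935]
eef_rot: [0.999, -0.049, -0.004, 0.001]
contact_force: [-1.2, -0.7, 8.0]
opening: 0.006
finger_force: 3.7
```

{"name": "step_arm", "arguments": {
  "series": [
    [0,0,-0.4,0,0,0,1]
  ]
}}

```text
clock: 19.1
tool_pos: [0.6067, 0.0647, 0.2934]
eef_rot: [0.999, -0.049, -0.003, 0.001]
contact_force: [-1.1, 0.2, 8.8]
opening: 0.002
finger_force: 4.2
```

First stop reached. I'll ease back slightly and pause there.

{"name": "step_arm", "arguments": {
  "series": [
    [0,0,0.2,0,0,0,1],
    [0,0,0,0,0,0,1],
    [0,0,0,0,0,0,1]
  ]
}}

```text
clock: 19.4
tool_pos: [0.6066, 0.0647, 0.2935]
eef_rot: [0.999, -0.049, -0.004, 0.001]
contact_force: [-1.1, 0.9, 5.9]
opening: 0.004
finger_force: 3.1
```

{"name": "step_arm", "arguments": {
  "series": [
    [0,0,0,0,0,0,1],
    [0,0,0,0,0,0,1],
    [0,0,0,0,0,0,1],
    [0,0,0,0,0,0,1],
    [0,0,0,0,0,0,1],
    [0,0,0,0,0,0,1],
    [0,0,0,0,0,0,1],
    [0,0,0,0,0,0,1]
  ]
}}

```text
clock: 20.2
tool_pos: [0.6066, 0.0647, 0.2935]
eef_rot: [0.999, -0.049, -0.003, 0.001]
contact_force: [-1.4, 0.5, 6.9]
opening: 0.005
finger_force: 3.1
```

{"name": "step_arm", "arguments": {
  "series": [
    [0,0,-0.4,0,0,0,1],
    [0,0,-0.4,0,0,0,1],
    [0,0,-0.4,0,0,0,1],
    [0,0,-0.5,0,0,0,1],
    [0,0,-0.5,0,0,0,1],
    [0,0,-0.5,0,0,0,1]
  ]
}}

```text
clock: 20.8
tool_pos: [0.6067, 0.0647, 0.2913]
eef_rot: [0.999, -0.049, -0.003, 0.001]
contact_force: [-2.0, 0.1, 8.9]
opening: 0.002
finger_force: 4.7
```

{"name": "step_arm", "arguments": {
  "series": [
    [0,0,-0.4,0,0,0,1],
    [0,0,-0.4,0,0,0,1]
  ]
}}

```text
clock: 21.0
tool_pos: [0.6067, 0.0647, 0.2906]
eef_rot: [0.999, -0.049, -0.003, 0.001]
contact_force: [-1.7, 0.7, 10.1]
opening: 0.005
finger_force: 4.9
```

{"name": "step_arm", "arguments": {
  "series": [
    [0,0,-0.4,0,0,0,1],
    [0,0,-0.4,0,0,0,1]
  ]
}}

```text
clock: 21.2
tool_pos: [0.6067, 0.0646, 0.2899]
eef_rot: [0.999, -0.049, -0.003, 0.001]
contact_force: [-2.2, 0.1, 9.9]
opening: 0.008
finger_force: 5.1
```

{"name": "step_arm", "arguments": {
  "series": [
    [0,0,-0.3,0,0,0,1],
    [0,0,-0.3,0,0,0,1]
  ]
}}

```text
clock: 21.4
tool_pos: [0.6067, 0.0647, 0.2893]
eef_rot: [0.999, -0.049, -0.003, 0.001]
contact_force: [-3.0, 0.3, 11.2]
opening: 0.002
finger_force: 5.2
```

{"name": "step_arm", "arguments": {
  "series": [
    [0,0,-0.3,0,0,0,1],
    [0,0,-0.3,0,0,0,1]
  ]
}}

```text
clock: 21.6
tool_pos: [0.6067, 0.0647, 0.2888]
eef_rot: [0.999, -0.049, -0.003, 0.0]
contact_force: [-2.9, 0.7, 10.5]
opening: 0.004
finger_force: 5.4
```

{"name": "step_arm", "arguments": {
  "series": [
    [0,0,-0.3,0,0,0,1],
    [0,0,-0.3,0,0,0,1]
  ]
}}

```text
clock: 21.8
tool_pos: [0.6067, 0.0647, 0.2882]
eef_rot: [0.999, -0.049, -0.003, 0.001]
contact_force: [-1.9, 0.6, 10.9]
opening: 0.003
finger_force: 5.5
```

{"name": "step_arm", "arguments": {
  "series": [
    [0,0,-0.3,0,0,0,1],
    [0,0,-0.3,0,0,0,1]
  ]
}}

```text
clock: 22.0
tool_pos: [0.6068, 0.0646, 0.288]
eef_rot: [0.999, -0.049, -0.003, 0.0]
contact_force: [-4.3, 0.7, 14.2]
opening: 0.002
finger_force: 7.2
```

{"name": "step_arm", "arguments": {
  "series": [
    [0,0,-0.3,0,0,0,1],
    [0,0,-0.3,0,0,0,1]
  ]
}}

```text
clock: 22.2
tool_pos: [0.6069, 0.0646, 0.2879]
eef_rot: [0.999, -0.049, -0.003, 0.0]
contact_force: [-4.2, 0.3, 17.8]
opening: 0.007
finger_force: 8.6
```

{"name": "step_arm", "arguments": {
  "series": [
    [0,0,-0.3,0,0,0,1],
    [0,0,-0.2,0,0,0,1]
  ]
}}

```text
clock: 22.4
tool_pos: [0.6069, 0.0646, 0.2879]
eef_rot: [0.999, -0.049, -0.003, 0.0]
contact_force: [-5.0, 1.1, 18.9]
opening: 0.008
finger_force: 9.6
```

It's firmly on the second stop at about 18 N. I'll ease slightly, hold, then let it rise slowly.

{"name": "step_arm", "arguments": {
  "series": [
    [0,0,0.3,0,0,0,1],
    [0,0,0,0,0,0,1],
    [0,0,0,0,0,0,1],
    [0,0,0,0,0,0,1],
    [0,0,0,0,0,0,1],
    [0,0,0,0,0,0,1],
    [0,0,0,0,0,0,1]
  ]
}}

```text
clock: 23.1
tool_pos: [0.6068, 0.0646, 0.288]
eef_rot: [0.999, -0.049, -0.003, 0.0]
contact_force: [-4.2, 0.9, 16.9]
opening: 0.007
finger_force: 8.5
```

{"name": "step_arm", "arguments": {
  "series": [
    [0,0,0.3,0,0,0,1],
    [0,0,0.4,0,0,0,1],
    [0,0,0.5,0,0,0,1],
    [0,0,0.5,0,0,0,1],
    [0,0,0.5,0,0,0,1],
    [0,0,0.5,0,0,0,1],
    [0,0,0.5,0,0,0,1],
    [0,0,0.5,0,0,0,1],
    [0,0,0.5,0,0,0,1],
    [0,0,0.5,0,0,0,1],
    [0,0,0.5,0,0,0,1],
    [0,0,0.5,0,0,0,1],
    [0,0,0.5,0,0,0,1],
    [0,0,0.5,0,0,0,1],
    [0,0,0.5,0,0,0,1],
    [0,0,0.5,0,0,0,1]
  ]
}}

```text
clock: 24.7
tool_pos: [0.6065, 0.0647, 0.2936]
eef_rot: [0.999, -0.049, -0.004, 0.001]
contact_force: [-0.8, 1.0, 2.6]
opening: 0.008
finger_force: 1.7
```

{"name": "step_arm", "arguments": {
  "series": [
    [0,0,0.5,0,0,0,1],
    [0,0,0.5,0,0,0,1],
    [0,0,0.5,0,0,0,1],
    [0,0,0.5,0,0,0,1],
    [0,0,0.5,0,0,0,1],
    [0,0,0.5,0,0,0,1],
    [0,0,0.5,0,0,0,1],
    [0,0,0.5,0,0,0,1],
    [0,0,0.5,0,0,0,1],
    [0,0,0.5,0,0,0,1],
    [0,0,0.5,0,0,0,1],
    [0,0,0.5,0,0,0,1],
    [0,0,0.5,0,0,0,1],
    [0,0,0.5,0,0,0,1],
    [0,0,0.5,0,0,0,1],
    [0,0,0.5,0,0,0,1]
  ]
}}

```text
clock: 26.3
tool_pos: [0.6065, 0.0647, 0.3012]
eef_rot: [0.999, -0.049, -0.004, 0.001]
contact_force: [0.7, 0.3, 1.2]
opening: 0.005
finger_force: 1.1
```

{"name": "step_arm", "arguments": {
  "series": [
    [0,0,0.5,0,0,0,1],
    [0,0,0.5,0,0,0,1],
    [0,0,0.5,0,0,0,1],
    [0,0,0.5,0,0,0,1],
    [0,0,0.5,0,0,0,1],
    [0,0,0.5,0,0,0,1],
    [0,0,0.5,0,0,0,1],
    [0,0,0.5,0,0,0,1],
    [0,0,0.5,0,0,0,1],
    [0,0,0.5,0,0,0,1],
    [0,0,0.5,0,0,0,1],
    [0,0,0.5,0,0,0,1],
    [0,0,0.6,0,0,0,1],
    [0,0,0.8,0,0,0,1],
    [0,0,1,0,0,0,1]
  ]
}}

```text
clock: 27.8
tool_pos: [0.6064, 0.0647, 0.3096]
eef_rot: [0.999, -0.049, -0.004, 0.001]
contact_force: [0.5, 0.0, 0.1]
opening: 0.004
finger_force: 0.0
```

{"name": "step_arm", "arguments": {
  "series": [
    [0,0,5,0,0,0,1],
    [0,0,15,0,0,0,1],
    [0,0,20,0,0,0,1],
    [-20,2,10,0,0,0,1],
    [-20,2,0,0,0,0,1],
    [-15,1.5,0,0,0,0,1],
    [0,0,0,0,0,0,1],
    [0,0,0,0,0,0,1]
  ]
}}

```text
clock: 28.6
tool_pos: [0.552, 0.0704, 0.36]
eef_rot: [0.999, -0.049, -0.003, 0.001]
contact_force: [-0.6, -0.6, 0.0]
opening: 0.008
finger_force: 0.0
```

```bash
python3 - <<'E'
from h import *
s=r.get_state(); print(s['clock'],s['tool_pos'].round(4),s['contact_force'].round(2))
im,d,K,P=grab('scene','s3.png'); b=np.load('pics/s2.npz')['im']
x=lambda i:cv2.resize(i[160:280,300:400],(400,480),interpolation=cv2.INTER_CUBIC)
cv2.imwrite('pics/c9.png',np.hstack([x(b),x(im)]))
W=cloud(d,K,P); q=(W[...,2]>.285)&(W[...,2]<.318)&(abs(W[...,0]-.61)<.025)&(abs(W[...,1]-.063)<.02); print('knob z',np.percentile(W[q][:,2],[10,50,95]).round(4))
E
```

```text
28.6 [0.552  0.0704 0.36  ] [-0.56 -0.57  0.03]
knob z [0.2957 0.3052 0.3076]
```

View pics/c9.png

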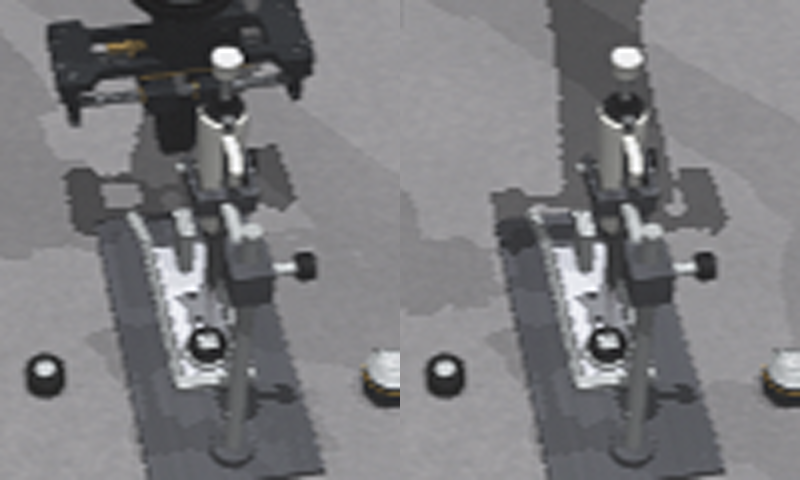

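The before and after crops match. The specimen is still under the tip at right-crop (608,345), the knob is back up at (627,60), and the spare mount and short objective haven't moved. The arm is clear, so I'll hand in.

```bash
python3 -c "
from plant import r
print(r.finish_job())"
```

```text
the job is handed in; nothing more can be done
None
```

I handed in the job at about 29 s: the holder is home against the end stop and released, and the plunger was pressed to the first stop (paused about 1.2 s), held on the second stop at about 17–19 N, and let rise slowly to the top.

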